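Rack the hole saws from the drip tray onto the storage rail

TASK

The four cleaned hole saws stand in a row on the drip tray. Move them all to the row of plugs on the storage rail, so that the saws run along the rail in the same size order as its plugs: the smallest saw over the smallest plug and so on up to the largest, each mouth down and fully seated flat on its blue plate. Do not tip a saw over, and leave the spray can and the arbor where they are.

Things in the scene. Friction and masses are not known exactly. Their poses are not given: they have to be found in the camera images.
- saw_32: smallest hole saw: dark steel cup standing mouth down, 32 mm outside diameter, 27 mm bore, 50 mm tall, closed top 6 mm thick, about 80 g. Origin at the centre of its open toothed rim (underside), z up. All four saws start in one row, in any order, about 80 mm apart on the drip tray, loosely over 10 mm posts 24 mm high
- saw_41: second smallest hole saw: dark steel cup standing mouth down, 41 mm outside diameter, 36 mm bore, 50 mm tall, closed top 6 mm thick, about 120 g. Origin at the centre of its open toothed rim (underside), z up. It starts on the tray floor, 14 mm above the bench, in a row with the others
- saw_51: second largest hole saw: dark steel cup standing mouth down, 51 mm outside diameter, 46 mm bore, 50 mm tall, closed top 6 mm thick, about 170 g. Origin at the centre of its open toothed rim (underside), z up. The tray's lip stands 6 mm above its floor, 50 mm to either side of the row of saws
- saw_60: largest hole saw: dark steel cup standing mouth down, 60 mm outside diameter, 55 mm bore, 50 mm tall, closed top 6 mm thick, about 220 g. Origin at the centre of its open toothed rim (underside), z up. Tray row and rail row both run roughly left-right before the robot (within 6 degrees), 160 to 210 mm apart; either may be nearer
- nest_32: place for the 32 mm saw, with the smallest plug: blue plate (86 x 76 mm) fixed on the aluminium storage rail, with a white round plug of 11 mm diameter standing 14 mm above it, 8 mm clear of the saw's bore all round. Origin at the centre of the plate's top face (the saw's rim rests on it), 22 mm above the bench; z up, y along the row
- nest_41: place for the 41 mm saw, with the second smallest plug: blue plate (86 x 76 mm) fixed on the aluminium storage rail, with a white round plug of 20 mm diameter standing 14 mm above it, 8 mm clear of the saw's bore all round. Origin at the centre of the plate's top face, 22 mm above the bench; z up, y along the row. The four plates sit 80 mm apart in one straight row, in any order
- nest_51: place for the 51 mm saw, with the second largest plug: blue plate (86 x 76 mm) fixed on the aluminium storage rail, with a white round plug of 30 mm diameter standing 14 mm above it, 8 mm clear of the saw's bore all round. Origin at the centre of the plate's top face, 22 mm above the bench; z up, y along the row
- nest_60: place for the 60 mm saw, with the largest plug: blue plate (86 x 76 mm) fixed on the aluminium storage rail, with a white round plug of 39 mm diameter standing 14 mm above it, 8 mm clear of the saw's bore all round. Origin at the centre of the plate's top face, 22 mm above the bench; z up, y along the row
- spray_can: bystander: aluminium spray can with a red cap, 53 mm diameter, 180 mm tall, standing on the bench to the robot's left of the racks; origin at the centre of its foot
- arbor: bystander: steel hole-saw arbor with pilot drill lying on the bench to the right of the racks, about 135 mm long along its x axis, 27 mm thick; origin on the bench under its collar

How it is judged:
At the end, for the whole second after the job is handed in: each of the four saws stands over the plug of its own size, axis within 12 mm of the plug's centre, rim within 4 mm of the plate's top face, upright within 0.06 rad, released and at rest (horizontal distance between saw_32 and nest_32 below 0.012 m and z of saw_32 in the frame of nest_32 between -0.004 and 0.004 m and angle between each of saw_32, saw_41, saw_51, saw_60's own z axis and vertical below 0.06 rad and linear speed of each of saw_32, saw_41, saw_51, saw_60 below 0.02 m/s and contact force between each of saw_32, saw_41, saw_51, saw_60 and the fingers below 0.1 N and horizontal distance between saw_41 and nest_41 below 0.012 m and z of saw_41 in the frame of nest_41 between -0.004 and 0.004 m and horizontal distance between saw_51 and nest_51 below 0.012 m and z of saw_51 in the frame of nest_51 between -0.004 and 0.004 m and horizontal distance between saw_60 and nest_60 below 0.012 m and z of saw_60 in the frame of nest_60 between -0.004 and 0.004 m); the robot touches nothing.
It fails at once if a saw is tipped over (angle between any of saw_32, saw_41, saw_51, saw_60's own z axis and vertical above 0.8 rad).
It fails at once if the spray can is disturbed (distance of spray_can from where it was at the start of the episode above 0.03 m or angle between spray_can's own z axis and vertical above 0.3 rad).
It fails at once if the arbor is disturbed (distance of arbor from where it was at the start of the episode above 0.03 m).
It also fails if it takes over 102 s, if anything falls off the work surface, if the arm or the gripper's body presses on something with over 40 N, if the wrist force passes 120 N, or if a joint passes its speed limit or range.

ROBOT

A 6-joint arm with a two-finger parallel gripper is mounted at the origin on the work surface. World frame = base frame: x ahead of the robot, y to its left, z up, the work surface at z = 0. Lengths are in m, angles in rad, forces in N, time in s.
With the tool pointing down it reaches from about 0.275 to 0.75 m from the base axis. Payload 10.2 kg.
Tool frame: the origin (TCP) lies midway between the tips of the shut fingers; the grasp point (between the pads) lies 19 mm behind it (env.hold_point_z is the distance from the TCP to the grasp point, in m); z points along the fingers, y is the line along which they close (so a half turn about z gives the same grasp; the last joint's range is limited). The gripper opens to 85 mm and grips with 20 to 120 N. Pads are 22 mm wide; open, the fingers measure 114 mm over their backs; the gripper's body (76 mm by 85 mm) begins 54 mm behind the grasp point. The pads swing forward as they close: fully open they stand 13 mm farther back than shut.
Start: joints at [1.026, 0.313, 1.498, -0, 1.331, -0.223], TCP at [0.166, 0.498, 0.231] pointing down, gripper open.
Joint ranges: [-2.94, 2.94], [-0.97, 2.17], [0.19, 2.56], [-1.23, 4.37], [0.02, 3.11], [-2.88, 2.88]. Speed limits (rad/s): [2.39, 2.39, 3.01, 3.14, 3.14, 3.14].

INTERFACE

Orientations are given as a unit quaternion [x, y, z, w].
In Python, from bench import env, kinematics, monitor, eyes, job gives the robot as it stands. The module is installed in compiled form; this text tells all that it offers. Calls block until the motion is done:
- env.reach(position, orientation): joint-space move of the TCP to a pose.
- env.movel(position, velocity=0.15, frame=None, guard=None): straight line of the TCP; frame=None keeps the orientation; velocity is the mean speed in m/s. With guard (N) it stops when the force on the tool has changed by that much, and returns True; else False.
- env.set_joints(angles): joint-space move.
- env.release() and env.close_gripper(effort=None): open the fingers fully, or close them until they stop; effort is the grip in N (None keeps the last).
- env.hold(seconds).
- kinematics.ik(position, orientation): joint angles nearest the present ones, or None.
- monitor.sense(): the state.
- eyes.grab_frame(name): name is "side" or "top"; returns a dict with "frame" (420x560x3 uint8, red, green, blue), "mtx" (3x3 intrinsics, pixels), "k1" (the pictures are not rectified: a ray, as slopes to the right and down, at radius r is drawn at 1 + k1 r^2 times it, then the intrinsics apply), "view" (4x4, takes a point from world to camera coordinates). Camera axes: x right, y down, z forward; pixel columns grow to the right and rows downward; lengths in m; the calibration is good to about 2 mm. A picture is of the moment at which its call begins. There is no depth.
A pose or a line that the arm cannot do raises env.MotionError and nothing moves.
- job.hand_in(): hands the job in; it is judged then, once.
The state is a dict: "clock": time; "joints": joint angles; "qvel": joint speeds; "joint_efforts": joint torques, N m; "position": TCP position; "ee_rot": TCP orientation; "contact_force": force on the tool from outside, world axes, zero at the start; "ft_torque": the same for the moment, N m; "finger_gap": opening from 0.0 (shut) to 1.0 (fully open); "gripper_force": force on a finger pad.
Only numpy, scipy, OpenCV 4.12 (cv2) and the standard library are available. Lean on these libraries where they do the work, as an engineer would, in place of code of your own. Each camera call takes 0.05 s, during which the arm holds its last target. There are 200 camera calls.

## Working session

There is one attempt and no reset: what is moved stays moved. The work goes in short steps, each a Python script; the robot and the scene stay as the last script left them, time stands still between calls to the robot, and variables do not carry over. Pictures are saved under pics/ and viewed, at most 14 in all, crops included, and the job is handed in when it is done.

```bash
mkdir -p pics; python3 - <<'E'
from bench import env, kinematics, monitor, eyes, job
import cv2, pickle
d={}
for n in("top","side"):
    f=eyes.grab_frame(n); d[n]=f
    cv2.imwrite(f"pics/{n}0.png",f["frame"][:,:,::-1]); print(n,f["mtx"].tolist(),f["k1"],f["view"].round(4).tolist())
pickle.dump(d,open("f0.pkl","wb"))
s=monitor.sense();print(s["clock"],s["ee_rot"],s["finger_gap"],env.hold_point_z)
E
```

```text
top [[432.1587181283705, 0.0, 278.5194961426375], [0.0, 432.1587181283705, 205.80787869103776], [0.0, 0.0, 1.0]] 0.048229247920573766 [[0.0272, -0.9996, 0.0043, -0.0219], [-0.9888, -0.0275, -0.1466, 0.567], [0.1467, -0.0003, -0.9892, 1.0379], [0.0, 0.0, 0.0, 1.0]]
side [[425.95740705280616, 0.0, 283.2147168701647], [0.0, 425.95740705280616, 204.27652878256134], [0.0, 0.0, 1.0]] 0.016749511402087396 [[0.9827, -0.185, -0.0097, -0.5501], [-0.1249, -0.6229, -0.7723, 0.096], [0.1368, 0.7601, -0.6352, 1.2264], [0.0, 0.0, 0.0, 1.0]]
0.1 [ 1.60217746e-01  9.87081556e-01 -4.84335881e-04 -2.04449729e-04] 1.0036927809129765 0.0187
```

View pics/top0.png

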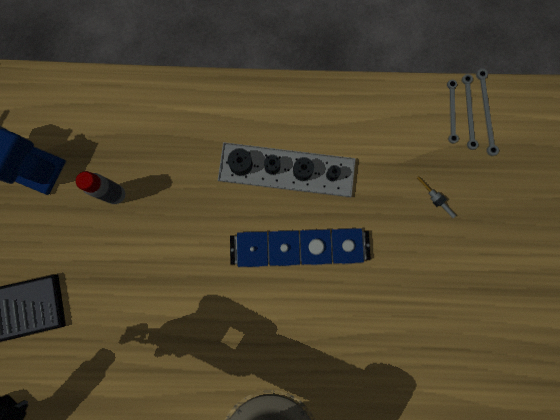

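View pics/side0.png

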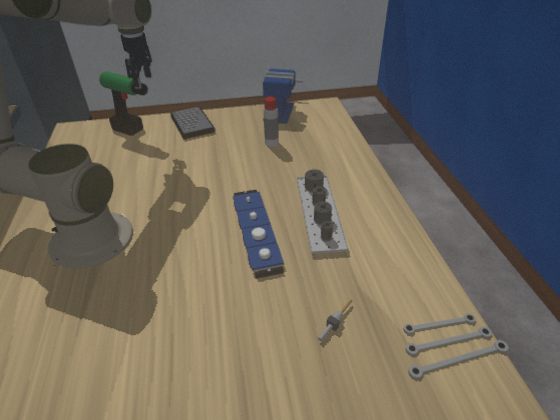

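The top view shows the tray row on the far side, with saws at about (240,161), (272,164), (303,169) and (333,173), apparently 60, 41, 51 and 32. The plugs are at (253,248), (284,247), (316,247) and (348,246), apparently 32, 41, 60 and 51. The can is at (90,182) and the arbor at (438,198). Next I measure the positions precisely.

```bash
cat > h.py <<'E'
import numpy as np, cv2
def ray(f,u,v):
    k=f["mtx"]; d=np.array([f["k1"],0,0,0,0.])
    x,y=cv2.undistortPoints(np.array([[[u,v]]],float),k,d)[0,0]
    R=f["view"][:3,:3]; return -R.T@f["view"][:3,3], R.T@np.array([x,y,1.])
def onplane(f,u,v,z):
    o,d=ray(f,u,v); return o+d*(z-o[2])/d[2]
def pix(f,p):
    R=f["view"][:3,:3]
    return cv2.projectPoints(np.atleast_2d(p).astype(float),cv2.Rodrigues(R)[0],f["view"][:3,3],f["mtx"],np.array([f["k1"],0,0,0,0.]))[0][:,0]
def fitcirc(f,cnt,z):
    P=np.array([onplane(f,u,v,z)[:2] for u,v in cnt]); A=np.c_[2*P,np.ones(len(P))]
    s=np.linalg.lstsq(A,(P**2).sum(1),rcond=None)[0]; return s[:2],np.sqrt(s[2]+s[0]**2+s[1]**2)
def blobs(m,lo,hi):
    n,l,s,c=cv2.connectedComponentsWithStats(m.astype(np.uint8))
    return [(c[i],s[i],l==i) for i in range(1,n) if lo<s[i][4]<hi]
E
python3 - <<'E'
import pickle; from h import *
d=pickle.load(open("f0.pkl","rb"))
for n,roi in(("top",(205,130,385,280)),("side",(225,160,360,285))):
    f=d[n]; im=f["frame"]; x0,y0,x1,y1=roi
    M=np.zeros(im.shape[:2],bool);M[y0:y1,x0:x1]=1
    hsv=cv2.cvtColor(im,cv2.COLOR_RGB2HSV)
    w=M&(hsv[...,1]<70)&(hsv[...,2]>110)
    # plugs: bright blobs near blue
    blue=M&(hsv[...,0]>100)&(hsv[...,0]<130)&(hsv[...,1]>120)
    hull=cv2.convexHull(np.argwhere(cv2.morphologyEx(blue.astype(np.uint8),cv2.MORPH_OPEN,np.ones((3,3))))[:,::-1].astype(np.int32))
    H=np.zeros(im.shape[:2],np.uint8);cv2.fillConvexPoly(H,hull,1)
    print(n,"blue hull mid",onplane(f,*cv2.minAreaRect(hull)[0],.022).round(4),cv2.minAreaRect(hull))
    for c,s,_ in blobs(w&(H>0),4,2000): print(" plug",c.round(1),s[4],onplane(f,*c,.036).round(4))
    dk=M&(im.max(2)<62)&(H==0)
    for c,s,m in blobs(dk,40,3000): print(" dark",c.round(1),s,onplane(f,*c,.064).round(4))
    cv2.imwrite(f"pics/{n}c.png",cv2.resize(cv2.convertScaleAbs(im[y0:y1,x0:x1,::-1],alpha=1.8),None,fx=4,fy=4,interpolation=cv2.INTER_CUBIC))
E
```

```text
top blue hull mid [ 0.4665 -0.0625  0.022 ] ((299.7717590332031, 247.3477325439453), (34.237884521484375, 125.90397644042969), 88.17203521728516)
 plug [315.4 246.4] 140 [ 0.4691 -0.1005  0.036 ]
 plug [347.6 245.5] 72 [ 0.4738 -0.1799  0.036 ]
 plug [283.3 247.5] 28 [ 0.4643 -0.0211  0.036 ]
 plug [251.2 248.6] 5 [0.4594 0.0583 0.036 ]
 dark [222.5 157.3] [221 143   5  29  42] [0.6819 0.136  0.064 ]
 dark [273.1 164.5] [ 226  148  100   33 1875] [0.6672 0.0098 0.064 ]
 dark [354.9 177.2] [352 159   7  38 125] [ 0.6406 -0.1929  0.064 ]
 dark [337.4 172.9] [326 165  26  17 303] [ 0.6505 -0.1497  0.064 ]
 dark [367.5 244.1] [362 228  12  33 273] [ 0.4768 -0.2233  0.064 ]
 dark [232.6 249.8] [230 235   7  30 176] [0.4541 0.1012 0.064 ]Traceback (most recent call last):
  File "<stdin>", line 11, in <module>
cv2.error: OpenCV(4.12.0) /io/opencv/modules/imgproc/src/drawing.cpp:2404: error: (-215:Assertion failed) points.checkVector(2, CV_32S) >= 0 in function 'fillConvexPoly'
```

View pics/topc.png

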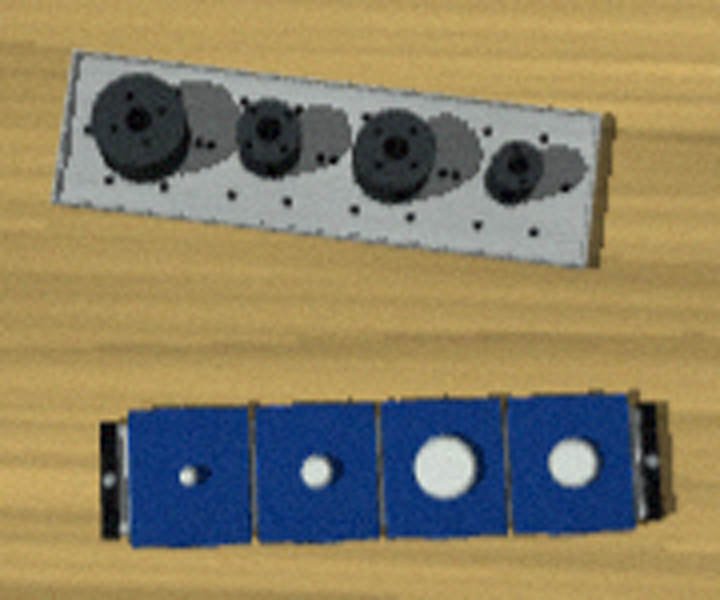

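The 4x crop confirms both orders. The arbor holes in the saw tops are at crop pixels (139,120), (269,128), (397,149) and (518,164), with saws 60, 41, 51, 32 from left to right. The plugs from left to right are 32, 41, 60, 51. I take the dark top holes as the saw centres.

```bash
python3 - <<'E'
import pickle,json; from h import *
d=pickle.load(open("f0.pkl","rb")); f=d["top"]; g=cv2.cvtColor(f["frame"],cv2.COLOR_RGB2GRAY).astype(float)
S={}
for n,(cx,cy) in dict(saw_60=(139,120),saw_41=(269,128),saw_51=(397,149),saw_32=(518,164)).items():
    u,v=205+cx/4-.4,130+cy/4-.4; a,b=int(round(u)),int(round(v))
    w=g[b-3:b+4,a-3:a+4]; k=np.clip(np.median(w)*.75-w,0,None); yy,xx=np.mgrid[b-3:b+4,a-3:a+4]
    c=((k*xx).sum()/k.sum(),(k*yy).sum()/k.sum()); S[n]=onplane(f,*c,.064)[:2]; print(n,(u,v),np.round(c,2),S[n].round(4))
P=np.array(list(S.values())); print("tray spacing",np.linalg.norm(np.diff(P,axis=0),axis=1), np.diff(P,axis=0))
N=dict(nest_32=(.4594,.0583),nest_41=(.4643,-.0211),nest_60=(.4691,-.1005),nest_51=(.4738,-.1799))
# cross-check in side view
f=d["side"]; im=f["frame"].copy()
for n,p in S.items():
    for z in(.064,): cv2.circle(im,tuple(pix(f,[*p,z])[0].round().astype(int)),1,(255,0,0),-1)
for n,p in N.items(): cv2.circle(im,tuple(pix(f,[*p,.036])[0].round().astype(int)),1,(255,0,0),-1)
cv2.imwrite("pics/sidec.png",cv2.resize(cv2.convertScaleAbs(im[160:285,225:360,::-1],alpha=1.6),None,fx=4,fy=4,interpolation=cv2.INTER_NEAREST))
json.dump(dict(S={k:list(v) for k,v in S.items()},N=N),open("pos.json","w"))
E
```

```text
saw_60 (239.35, 159.6) [238.47 159.36] [0.6779 0.0962]
saw_41 (271.85, 161.6) [271.92 162.22] [0.673 0.013]
saw_51 (303.85, 166.85) [303.15 166.41] [ 0.6645 -0.0647]
saw_32 (334.1, 170.6) [334.17 170.85] [ 0.6554 -0.1416]
tray spacing [0.08337449 0.07817198 0.07747134] [[-0.00488226 -0.08323142]
 [-0.00846529 -0.07771227]
 [-0.00915683 -0.07692828]]
```

View pics/sidec.png

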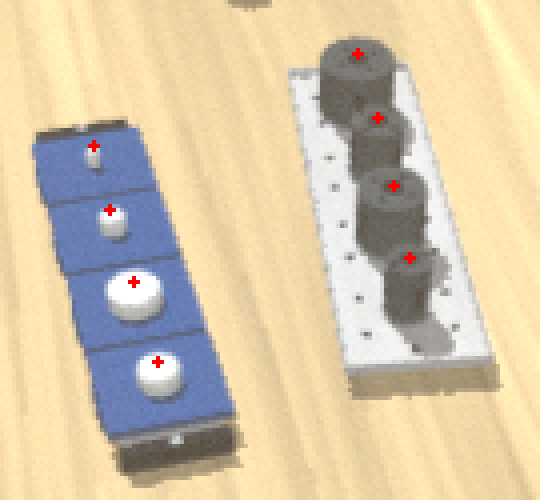

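The projected points land on the saw tops and plug tops in the side view, so both views agree. I start with saw_32 and go through a waypoint at small radius to stay clear of the can.

```bash
cat > mv.py <<'E'
from bench import env, kinematics, monitor, eyes, job
import json; from h import *
from scipy.spatial.transform import Rotation as Ro
D=json.load(open("pos.json")); S,N=D["S"],D["N"]; S["saw_60"]=[.677,.0945]
def quat(row,ref):
    r=np.array(row)/np.linalg.norm(row); best=None
    for s in(1,-1):
        y=s*np.array([-r[1],r[0],0]); z=np.array([0,0,-1.]); q=Ro.from_matrix(np.c_[np.cross(y,z),y,z]).as_quat()
        j=kinematics.ik(ref,q)
        if j is not None and (best is None or abs(j[5])<abs(best[1])): best=(q,j[5])
    return best[0]
ZG,ZT=.0255,.135
def st(t):
    s=monitor.sense(); print(t,round(s["clock"],1),np.round(s["position"],4),"gap",round(s["finger_gap"],3),"F",np.round(s["contact_force"],1),round(s["gripper_force"],1))
def shot(n):
    f=eyes.grab_frame(n); return f
def move(k):
    a,b=S["saw_"+k],N["nest_"+k]
    qa=quat(np.subtract(S["saw_60"],S["saw_32"]),[*a,ZT]); qb=quat(np.subtract(N["nest_32"],N["nest_51"]),[*b,ZT])
    env.movel([*a,ZT],.25,frame=qa); env.movel([*a,ZG],.12)
    env.close_gripper(40); st("grip")
    env.movel([*a,ZT],.12); st("up")
    env.movel([*b,ZT],.2,frame=qb); env.movel([*b,ZG+.022],.12); st("above")
    print("hit",env.movel([*b,ZG+.0075],.03,guard=6)); st("down")
    env.release(); env.hold(.2); env.movel([*b,ZT],.15); st("done")
E
python3 - <<'E'
from mv import *
c=[.47,-.06,.25]; env.reach(c,quat(np.subtract(N["nest_32"],N["nest_51"]),c)); st("wp")
move("32")
for n in("top","side"):
    f=eyes.grab_frame(n)["frame"]; x0,y0,x1,y1=(205,130,385,280) if n=="top" else (225,160,360,285)
    cv2.imwrite(f"pics/{n}1.png",cv2.resize(cv2.convertScaleAbs(f[y0:y1,x0:x1,::-1],alpha=1.7),None,fx=4,fy=4))
E
```

```text
wp 2.4 [ 0.4701 -0.0594  0.25  ] gap 1.001 F [ 0.4  0.4 -0. ] 0.0
grip 5.0 [ 0.6556 -0.1417  0.0259] gap 0.369 F [-0.6  0.3  3.9] 39.9
up 6.1 [ 0.655  -0.1415  0.134 ] gap 0.371 F [-0.   0.7 -0.2] 39.6
above 8.5 [0.4598 0.0582 0.048 ] gap 0.366 F [ 0.1 -0.6 -1. ] 39.6
hit True
down 9.0 [0.4593 0.0583 0.0338] gap 0.371 F [-1.7  0.5  6.1] 40.2
done 10.6 [0.4589 0.0583 0.1343] gap 0.998 F [ 0.4  0.2 -0.6] 0.0
```

View pics/side1.png

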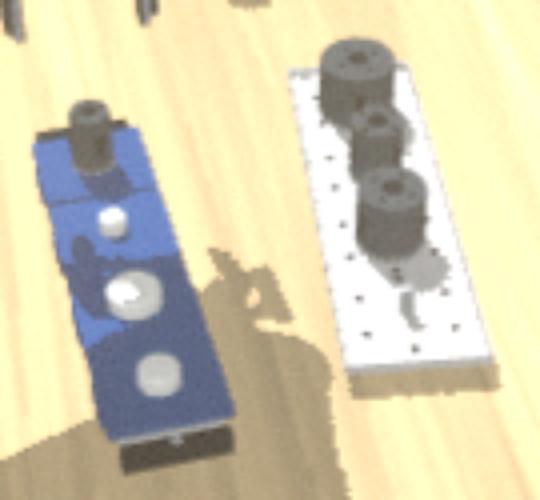

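The side view shows saw_32 standing upright over the smallest plug (crop 90,135). The other three saws on the tray (358,80), (378,140) and (393,215) are untouched. The stop height matched the plate exactly. I go on with the rest.

```bash
python3 - <<'E'
from mv import *
import pickle
for k in("51","41","60"): move(k)
env.movel([.40,.05,.25],.2); env.reach([.3,.25,.3],monitor.sense()["ee_rot"]); st("park")
d={}
for n in("top","side"):
    g=eyes.grab_frame(n); d[n]=g; f=g["frame"].copy(); x0,y0,x1,y1=(205,130,385,280) if n=="top" else (225,160,360,285)
    for p in N.values():
        c=pix(g,[*p,.072])[0].round().astype(int); f[c[1],c[0]]=(255,0,0)
    cv2.imwrite(f"pics/{n}2.png",cv2.resize(cv2.convertScaleAbs(f[y0:y1,x0:x1,::-1],alpha=2),None,fx=4,fy=4,interpolation=cv2.INTER_NEAREST))
pickle.dump(d,open("f2.pkl","wb"))
E
```

```text
grip 13.3 [ 0.6649 -0.0648  0.0263] gap 0.594 F [-1.1  0.   5.7] 42.1
up 14.4 [ 0.6641 -0.0646  0.1339] gap 0.595 F [-0.4  0.3 -1.5] 41.8
above 16.5 [ 0.4742 -0.1801  0.0481] gap 0.595 F [ 0.1 -0.  -1.5] 41.8
hit True
down 17.0 [ 0.4737 -0.1799  0.0343] gap 0.594 F [-0.1  1.3  5.3] 42.4
done 18.4 [ 0.4734 -0.1796  0.1342] gap 0.999 F [-0.3 -0.5  0.5] 0.0
grip 21.2 [0.6733 0.013  0.026 ] gap 0.474 F [-1.2 -1.   3.1] 40.6
up 22.3 [0.6726 0.013  0.1339] gap 0.471 F [-0.7 -1.2 -1.4] 40.4
above 24.4 [ 0.4648 -0.0212  0.048 ] gap 0.475 F [-0.4 -0.5 -1.1] 40.4
hit True
down 24.9 [ 0.4642 -0.0211  0.034 ] gap 0.469 F [-1.1  0.2  5.8] 40.9
done 26.4 [ 0.4638 -0.021   0.1343] gap 1.004 F [-0.1  0.5 -0.9] 0.0
grip 28.9 [0.6775 0.0945 0.0265] gap 0.695 F [-0.3 -0.5  6. ] 43.6
up 30.0 [0.6766 0.0945 0.1339] gap 0.693 F [-0.3 -1.2 -2.2] 43.4
above 32.5 [ 0.4696 -0.1006  0.0481] gap 0.695 F [-0.6  0.5 -1.6] 43.4
hit True
down 32.9 [ 0.4691 -0.1005  0.0345] gap 0.692 F [-2.2 -0.4  8.2] 44.2
done 34.3 [ 0.4686 -0.1003  0.1342] gap 1.002 F [ 0.1  0.2 -0.1] 0.0
park 36.4 [0.3006 0.2494 0.2995] gap 1.0 F [-0.3 -0.2 -0.9] 0.0
```

View pics/top2.png

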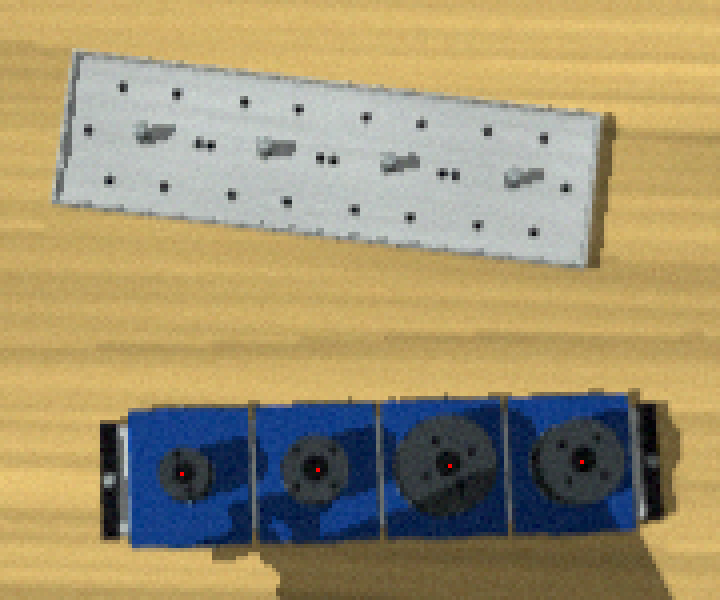

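View pics/side2.png

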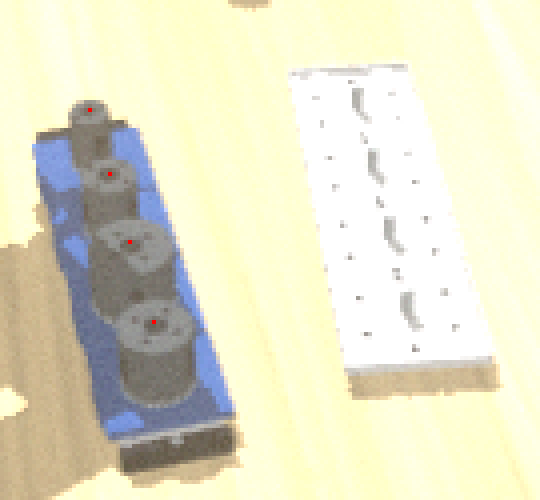

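In both views all four saws stand upright over their own plugs. The predicted centres (red) fall on the arbor holes at top-crop (182,474), (318,470), (450,466) and (582,462), and the tray is empty.

```bash
python3 -c "
from bench import job; print(job.hand_in())"
```

```text
the job is handed in; nothing more can be done
None
```

All four saws are seated on their matching plugs (32, 41, 60 and 51 from left to right along the rail), upright and released, and the job was handed in after about 36 s of robot time; the hand-in returned no verdict.

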